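Change over the press bush at the back of the bolt tray

TASK

The tan bush we need stands at the back of the green tray, behind the two bolts. First stand both bolts aside on the black mat, then stand the tan bush in the middle of the copper disc on the steel plate, and after it stand the thick steel pin, which is waiting on the mat, in the tan bush's old place at the back of the green tray. Last, put the two bolts back in the tray, each upright on its head just where it stood before; leave the things in the yellow tray alone.

Things in the scene. Friction and masses are not known exactly. Their poses are not given: they have to be found in the camera images.
- tray: green steel tray, fixed: a lane open at its front, 179 (x) by 70 (y) mm; walls at the sides and back 40 high, 3 thick, sides 64 mm apart inside; floor top 4 mm above the bench. x runs along the lane to its closed back; origin on the bench under the middle seat. Seats (black discs) at x = -40, 0 and +38 mm (back: tan bush; others: the two bolts, either way round); back wall's inner face x = +98 mm
- tan_bush: tan bush (short tube), outside diameter 40, height 35 mm, standing upright; origin at the centre of its underside, z along its axis. Too low to be gripped over the tray's walls
- bolt: light grey (bright steel) hexagon bolt standing on its head, threaded end up, height 80 mm; head 27x24x10 mm at the bottom, shank diameter 16 mm above it; origin at the centre of its underside, z up along the shank
- dark_bolt: smaller dark grey hexagon bolt standing on its head, threaded end up, height 67 mm; head 22x19x8 mm at the bottom, shank diameter 12 mm above it; origin at the centre of its underside, z up along the shank
- pin: thick light grey turned steel pin standing on end on the mat, diameter 30, height 75 mm; origin at the centre of its underside, z up along its axis
- mat: black rubber mat with fine grey lines along its x axis, 150x150x3 mm, fixed on the bench: the side area; origin at the centre of its underside, x and y along its edges
- plate: square steel plate 100x100x12 mm, fixed on the bench, with a flush copper disc of 52 mm diameter in the middle of its top; origin at the centre of its underside
- spare_tray: yellow tray of the same make as the green one, fixed; not part of the job
- v_block: light grey V block 55x60x45 mm in the yellow tray; leave it alone; origin at the centre of its underside
- carton: small brown carton 43x65x37 mm in the yellow tray; leave it alone; origin at the centre of its underside
Mind the look-alikes: they are no part of the job. Leave any pink look-alike of the tan_bush alone.

How it is judged:
By the outcome, as a careful person would: the job done as asked, in the order asked, and still so for the second after the job is handed in, with the robot touching nothing.
It also fails if it takes over 136 s, if anything falls off the work surface, if the arm or the gripper's body presses on something with over 40 N, if the wrist force passes 120 N, or if a joint passes its speed limit or range.

ROBOT

A 6-joint arm with a two-finger parallel gripper is mounted at the origin on the work surface; the furniture and walls round the work are solid. World frame = base frame: x ahead of the robot, y to its left, z up, the work surface at z = 0. Lengths are in m, angles in degrees, forces in N, time in s.
With the tool pointing down it reaches from about 0.375 to 0.975 m from the base axis. Payload 3.8 kg.
Tool frame: the origin (TCP) lies midway between the tips of the shut fingers; the grasp point (between the pads) lies 19 mm behind it (grasp_offset is the distance from the TCP to the grasp point, in m); z points along the fingers, y is the line along which they close (so a half turn about z gives the same grasp; the last joint's range is limited). The gripper opens to 88 mm and grips with 3 to 60 N. Pads are 18 mm wide; open, the fingers measure 123 mm over their backs; the gripper's body (75 mm by 187 mm) begins 45 mm behind the grasp point.
Start: joints at [73.86, 15.12, 91.902, -0, 72.978, -2.114], TCP at [0.164, 0.655, 0.239] pointing down, gripper open.
Joint ranges: [-150.88, 150.88], [-54.13, 125.18], [17.81, 147.31], [-75.09, 255.09], [0, 152.58], [-146.25, 146.25]. Speed limits (degrees/s): [147.25, 147.25, 180, 180, 180, 180].

INTERFACE

Orientations are given as [roll, pitch, yaw] about the fixed x, y, z axes, in that order (R = Rz(yaw) Ry(pitch) Rx(roll)).
In Python, from workcell import * gives the robot as it stands.
- The arm moves only by the tool jog_arm, never from a script. Its argument "plan" is a list that holds one entry, the list of rows, each a list of 4 numbers: the shift along the tool's x, y, z in cm, then the turn about the tool's z in rad. In form: [[[x, y, z, twist], ...]]. A call has 1 to 20 rows; each row shifts and turns the commanded pose from where the row before left it, along the tool's axes as they then stand; what a row does not reach is not made up. A row lasts 1/8 s, in which the tool goes at most 62.5 mm and 10.7 degrees, less where a joint would pass 70% of its speed; a pose out of reach is approached as far as the arm can. A call is refused whole if a number of a shift passes 6.25 or a number of a turn 0.188, either way. A call with a gripper value outside its range is refused whole. "grip" is the closure, from -1 (fully open) to 1 (shut), set as the call begins (left out, the last holds). The fingers move at their own pace and stop on an object; the grip force is fixed at half the most. Time passes only in rows, so rows that do not move let the fingers close. It gives the time, the measured TCP pose, the force, the opening and the grip force at its end, in the units of the state.
- get_state(): the state, without advancing time (a new reading comes with each control period).
- capture(name): name is "side" or "top" or "wrist"; returns a dict with "frame" (384x512x3 uint8, red, green, blue), "fx", "fy", "cx", "cy" (pixels), "k1" (the pictures are not rectified: a ray, as slopes to the right and down, at radius r is drawn at 1 + k1 r^2 times it, then the intrinsics apply), "R" (3x3) and "t" (3): a world point X has camera coordinates R X + t; the wrist camera has in their place "tool_from_camera" (4x4, takes a point from camera to tool coordinates, whose origin is the TCP and whose axes are the flange's). Camera axes: x right, y down, z forward; pixel columns grow to the right and rows downward; lengths in m; the calibration is good to about 2 mm. A picture is of the moment at which its call begins: read the wrist's pose just before it. There is no depth.
- job_done(): hands the job in; it is judged then, once.
Trained networks look in the newest picture that a camera, given by its name, has taken for a name from the list of things; names that differ only in an ending like _2 or _b are one class to them, and where a whole thing is asked for, a point or a joint stands for the part that bears it (a point fixed in the world has none). Each returns a list of dicts, best first, with "conf" (0 to 1); they miss things now and then, are a little off and sometimes report something else, mostly with a low value. They report only what shows in the picture. A call takes as long as a camera call. They do not tell look-alikes from the thing itself.
- regions_of(target, camera): "mask" (384x512 bool, what is visible of it).
- landmark_of(target, camera): "centre" ([x, y, z] in m, in world coordinates, good to about 4 mm: a listed point, or the origin of a listed thing).
The state is a dict: "t": time; "q": joint angles; "qd": joint speeds; "joint_efforts": joint torques, N m; "position": TCP position; "tcp_rot": TCP orientation; "wrist_force": force on the tool from outside, world axes, zero at the start; "torque": the same for the moment, N m; "opening": finger opening in m; "grip_force": force on a finger pad.
Only numpy, scipy, OpenCV 4.12 (cv2) and the standard library are available. Lean on these libraries where they do the work, as an engineer would, in place of code of your own. Each camera call takes 0.05 s, during which the arm holds its last target. There are 200 camera calls.

## Working session

There is one attempt and no reset: what is moved stays moved. The work goes in short steps, Python scripts to look and compute and a tool call to move; the robot and the scene stay as the last step left them, time stands still between calls to the robot, and variables do not carry over. Pictures are saved under pics/ and viewed, at most 14 in all, crops included, and the job is handed in when it is done.

Besides the shell and the picture viewer there is one more tool, called after "Call:" by a JSON object that holds its "name" and its "arguments". jog_arm: Moves the arm, as the interface text tells. Its arguments: {"type":"object","properties":{"plan":{"type":"array","items":{"type":"array","items":{"type":"array","items":{"type":"number"}}}},"grip":{"type":"number"}},"required":["plan"]}

```bash
mkdir -p pics; ls; cat > look.py <<'E'
from workcell import *
import cv2, numpy as np
def save(n,c): cv2.imwrite(f'pics/{n}.png',cv2.cvtColor(c['frame'],cv2.COLOR_RGB2BGR))
E
python3 - <<'E'
from look import *
s=get_state();print(s['t'],s['position'],s['tcp_rot'],s['opening'])
for cam in ('top','side'):
    c=capture(cam);save(cam+'0',c)
    print(cam,c['fx'],c['cx'],c['cy'],c['k1'],np.round(-c['R'].T@c['t'],3))
    for n in ['tray','tan_bush','bolt','dark_bolt','pin','mat','plate','spare_tray','v_block','carton']:
        print(n,[(round(d['conf'],2),np.round(d['centre'],3).tolist()) for d in landmark_of(n,cam)[:4]])
E
python3 - <<'E'
import cv2,numpy as np
a=[cv2.imread(f'pics/{n}0.png') for n in('top','side')]
cv2.imwrite('pics/top0b.png',cv2.resize(a[0],(800,600)));cv2.imwrite('pics/side0b.png',cv2.resize(a[1],(800,600)))
E
```

```text
pics
0.0 [0.16340208 0.65419644 0.23742906] [-1.79874284e+02 -3.41703421e-03  1.65975042e+02] 0.088452975255906
top 433.6865072482805 249.61249035065063 189.7351839268532 -0.11493050915206265 [0.339 0.059 1.128]
tray [(0.83, [0.422, 0.294, 0.001])]
tan_bush [(0.69, [0.462, 0.201, -0.002]), (0.66, [0.421, 0.412, 0.003]), (0.65, [0.457, 0.301, 0.004]), (0.44, [0.492, 0.09, -0.001])]
bolt []
dark_bolt [(0.48, [0.381, 0.293, 0.003])]
pin [(0.65, [0.46, 0.302, 0.001]), (0.64, [0.426, 0.297, 0.001]), (0.43, [0.453, -0.131, 0.002])]
mat [(0.74, [0.494, -0.098, -0.002])]
plate [(0.66, [0.491, 0.088, -0.001])]
spare_tray [(0.91, [0.411, -0.286, -0.005])]
v_block [(0.81, [0.469, -0.302, 0.006]), (0.44, [0.423, 0.299, -0.0]), (0.37, [0.46, 0.302, 0.002])]
carton [(0.66, [0.39, -0.272, 0.002])]
side 347.55998378766134 257.542478413087 192.06844241670964 0.0014311131339745063 [0.302 0.919 0.411]
tray [(0.77, [0.419, 0.3, -0.006])]
tan_bush [(0.51, [0.46, 0.202, 0.002]), (0.5, [0.465, 0.299, 0.003]), (0.42, [0.418, 0.408, -0.002]), (0.23, [0.488, 0.09, 0.0])]
bolt [(0.22, [0.387, -0.276, 0.0])]
dark_bolt []
pin [(0.7, [0.449, -0.138, 0.003])]
mat [(0.61, [0.498, -0.098, 0.003])]
plate [(0.94, [0.49, 0.09, -0.002])]
spare_tray [(0.9, [0.41, -0.28, 0.002])]
v_block [(0.4, [0.467, -0.299, 0.003])]
carton [(0.65, [0.387, -0.273, 0.001])]
```

View pics/top0b.png

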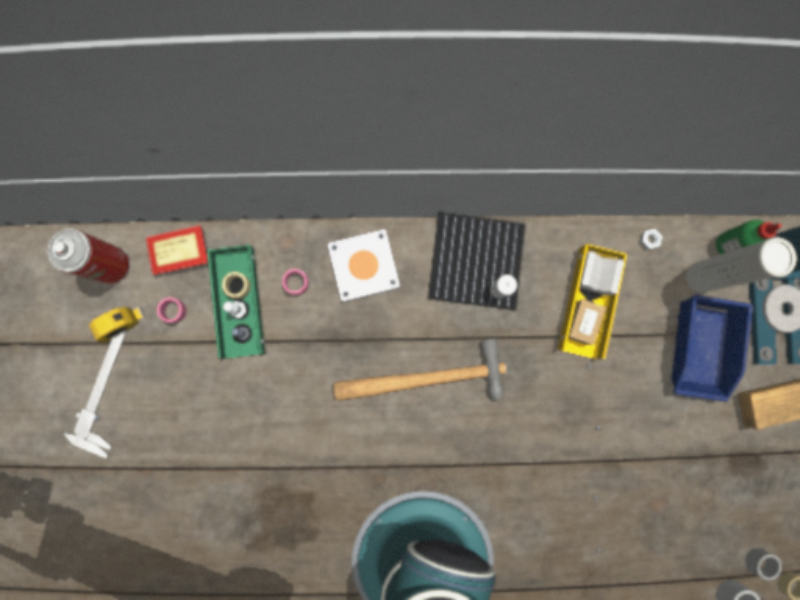

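View pics/side0b.png

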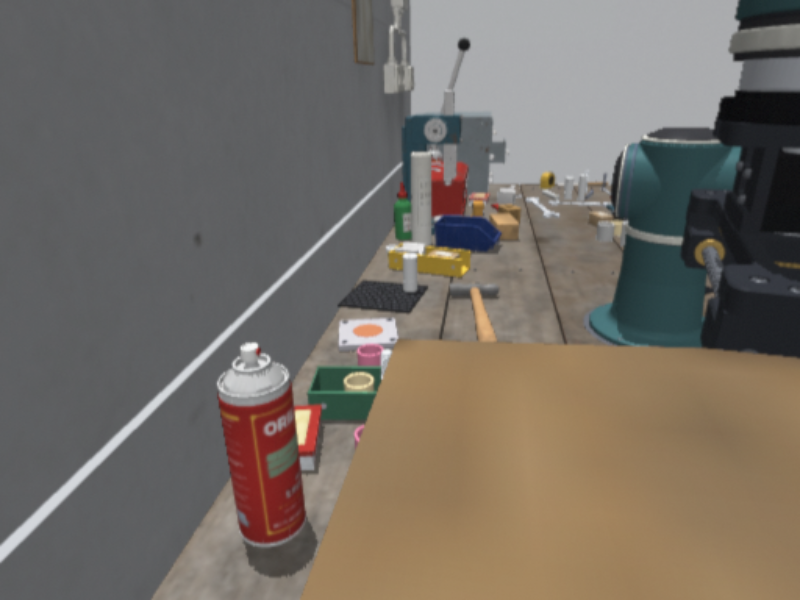

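The top picture shows the green tray at about (237,300), holding the tan bush (235,284), the bright bolt (235,310) and the dark bolt (241,332). The look-alike rings at (294,281) and (171,310) are pink, so they are not the bush. The one we want is the tan ring at the back of the green tray. The pin stands on the mat at (507,286) and the copper disc is at (363,265). The wall foot is at about row 215.

```bash
cat >> look.py <<'E'
from scipy.spatial.transform import Rotation as Ro
def pose():
    s=get_state();return np.array(s['position']),Ro.from_euler('xyz',s['tcp_rot'],degrees=True).as_matrix()
def go(x,y,z,yaw=None):
    """shift in tool cm from the present pose, twist in rad (yaw = direction of tool y in world, deg, mod 180)"""
    p,R=pose();d=R.T@(np.array([x,y,z])-p)*100
    tw=0
    if yaw is not None:
        cur=np.degrees(np.arctan2(R[1,1],R[0,1]));tw=-((yaw-cur+90)%180-90)
    print('go',(x,y,z,yaw),'shift cm',np.round(d,2),'twist rad',round(np.radians(tw),3))
def wcap(n=None):
    p,R=pose();c=capture('wrist');T=np.array(c['tool_from_camera'])
    Rwc=R@T[:3,:3];c['R']=Rwc.T;c['t']=-Rwc.T@(p+R@T[:3,3])
    if n: save(n,c)
    return c
def K(c): return np.array([[c['fx'],0,c['cx']],[0,c['fy'],c['cy']],[0,0,1]]),np.array([c['k1'],0,0,0,0.])
def proj(c,P):
    k,d=K(c);return cv2.projectPoints(np.atleast_2d(np.float64(P)),cv2.Rodrigues(c['R'])[0],c['t'],k,d)[0][:,0]
def back(c,uv,z):
    k,d=K(c);n=cv2.undistortPoints(np.float64(uv).reshape(-1,1,2),k,d)[:,0]
    r=np.c_[n,np.ones(len(n))]@c['R'];o=-c['R'].T@c['t'];return o+r*((z-o[2])/r[:,2])[:,None]
E
python3 - <<'E'
from look import *
c=wcap();print(np.round(c['tool_from_camera'],3),c['fx'])
c=capture('top');print('wall foot',back(c,[[100/1.5625,222/1.5625],[235/1.5625,219/1.5625],[475/1.5625,214/1.5625]],0).round(3))
go(0.42,0.29,0.30,90)
E
```

```text
[[ 0.001 -0.962 -0.274  0.071]
 [ 1.    -0.     0.002 -0.   ]
 [-0.002 -0.274  0.962 -0.145]
 [ 0.     0.     0.     1.   ]] 334.1256883982528
wall foot [[ 0.575  0.543  0.   ]
 [ 0.575  0.307  0.   ]
 [ 0.578 -0.101  0.   ]]
go (0.42, 0.29, 0.3, 90) shift cm [-33.72 -29.18  -6.13] twist rad -0.245
```

Call:
{"name": "jog_arm", "arguments": {"plan": [[[-5.4, -4.9, -0.5, 0], [-5.4, -4.9, -0.5, 0], [-5.4, -4.9, -0.5, 0], [-5.4, -4.9, 0, 0], [-5.4, -4.9, 0, 0], [-5.4, -4.7, 0, 0], [0, 0, 0, -0.125], [0, 0, 0, -0.12], [0, 0, 0, 0], [0, 0, 0, 0]]]}}

```text
t: 2.45
position: [0.3727, 0.3443, 0.2516]
tcp_rot: [180.0, 0.0, 179.9]
wrist_force: [-0.1, 0.6, -0.3]
opening: 0.0881
grip_force: 0.0
```

```bash
python3 - <<'E'
from look import *
c=wcap('w1');print(pose()[0])
for n in ['tray','tan_bush','bolt','dark_bolt']:
    print(n,[(round(d['conf'],2),np.round(d['centre'],3).tolist()) for d in landmark_of(n,'wrist')[:4]])
cv2.imwrite('pics/w1b.png',cv2.resize(cv2.imread('pics/w1.png'),(800,600),interpolation=cv2.INTER_CUBIC))
E
```

```text
[0.37263133 0.34437746 0.25156534]
tray [(0.92, [0.42, 0.298, 0.003])]
tan_bush [(0.81, [0.46, 0.298, 0.004]), (0.74, [0.42, 0.406, -0.001]), (0.68, [0.466, 0.206, -0.002])]
bolt [(0.7, [0.422, 0.294, 0.005])]
dark_bolt [(0.87, [0.383, 0.287, 0.007])]
```

View pics/w1b.png

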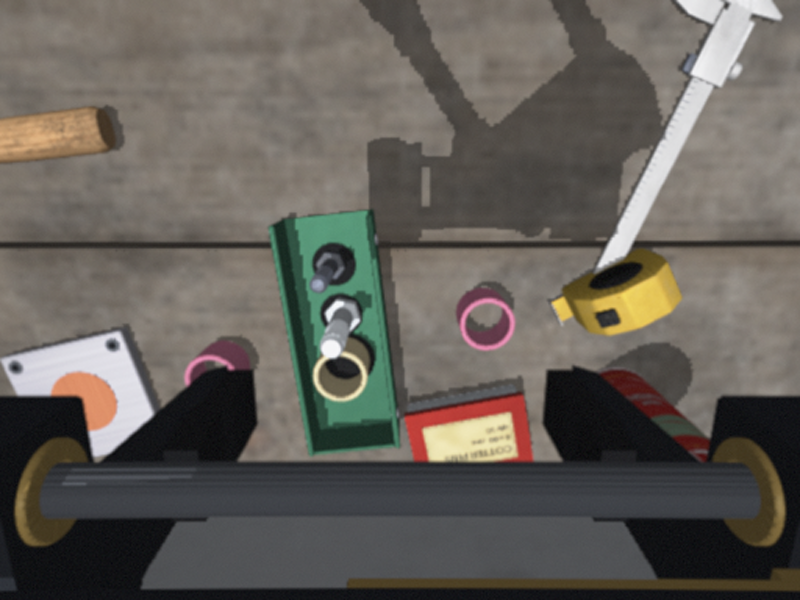

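```bash
cat > m.py <<'E'
from look import *
c=wcap('w2')
f=c['frame'];hsv=cv2.cvtColor(f,cv2.COLOR_RGB2HSV)
P=back(c,np.array([[271,227],[372,211],[398,445],[311,453]])/1.5625,0.04);print('rim',P.round(4).tolist())
print('axis deg',[np.degrees(np.arctan2(*(b-a)[1::-1])).round(1) for a,b in((P[0],P[3]),(P[1],P[2]))],'len',[np.linalg.norm(b-a).round(3) for a,b in((P[0],P[3]),(P[1],P[2]),(P[0],P[1]),(P[3],P[2]))])
print('tips',back(c,[[331/1.5625,348/1.5625]],.084).round(4),back(c,[[318/1.5625,284/1.5625]],.071).round(4))
for n in('tan_bush','bolt','dark_bolt'):
    for r in regions_of(n,'wrist')[:1]:
        m=r['mask'];print(n,m.sum(),np.argwhere(m).mean(0)[::-1])
# bush rim circle centre by hand
print('bush',back(c,[[340/1.5625,372/1.5625]],.039).round(4))
cv2.imwrite('pics/crop.png',cv2.resize(cv2.cvtColor(f,cv2.COLOR_RGB2BGR)[125:300,165:265],None,fx=3.4,fy=3.4,interpolation=cv2.INTER_NEAREST))
E
python3 m.py
```

```text
rim [[0.3478, 0.2575, 0.04], [0.337, 0.3263, 0.04], [0.5148, 0.3439, 0.04], [0.5216, 0.2768, 0.04]]
axis deg [np.float64(6.3), np.float64(5.6)] len [np.float64(0.175), np.float64(0.179), np.float64(0.07), np.float64(0.067)]
tips [[0.419  0.3012 0.084 ]] [[0.3802 0.2926 0.071 ]]
tan_bush 774 [310.3372093  204.74806202]
bolt 582 [216.50859107 208.43642612]
dark_bolt 369 [208.25745257 173.27642276]
bush [[0.4547 0.301  0.039 ]]
```

View pics/crop.png

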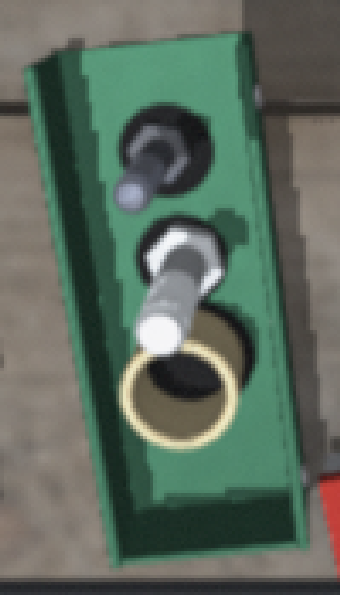

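The crop confirms it: the tan bush is at the back of the green tray at (180,394), the bright bolt is in the middle with its tip at (160,333), and the dark bolt is in front with its tip at (130,193). The pieces outside the tray are pink.

```bash
python3 -c "
from look import *
go(.419,.301,.13,95.9)"
```

```text
go (0.419, 0.301, 0.13, 95.9) shift cm [-4.63 -4.33 12.15] twist rad -0.103
```

Call:
{"name": "jog_arm", "arguments": {"plan": [[[-2.32, -2.16, 2, 0], [-2.32, -2.16, 2, 0], [0, 0, 4, -0.1], [0, 0, 4.1, 0], [0, 0, 0, 0], [0, 0, 0, 0], [0, 0, 0, 0]]], "grip": 0.0}}

```text
t: 3.78
position: [0.4206, 0.3021, 0.1329]
tcp_rot: [179.9, 0.2, -174.2]
wrist_force: [0.2, 0.1, 1.1]
opening: 0.0439
grip_force: 0.0
```

```bash
python3 - <<'E'
from look import *
go(.419,.301,.046,95.9)
c=wcap('w3');print(pose()[0])
print(proj(c,[[.419,.301,.084],[.3802,.2926,.071]]).round(0))
for n in('bolt','dark_bolt'):print([(d['conf'],d['centre']) for d in landmark_of(n,'wrist')[:2]])
E
```

```text
go (0.419, 0.301, 0.046, 95.9) shift cm [ 0.2  -0.1   8.69] twist rad -0.003
[0.42049192 0.30198672 0.13276602]
[[254. 217.]
 [246. 150.]]
[(0.77, [0.4205, 0.2975, 0.0077])]
[(0.65, [0.3833, 0.2857, 0.0017])]
```

View pics/w3.png

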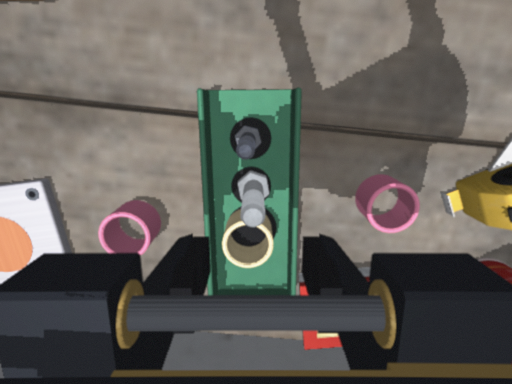

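The bright tip at (253,214) and the dark tip at (246,148) lie within 3 px of the predictions, and the tray is square to the tool. Going down on the bright bolt.

Call:
{"name": "jog_arm", "arguments": {"plan": [[[0.1, -0.05, 3, 0], [0.1, -0.05, 3, 0], [0, 0, 1.7, 0], [0, 0, 1, 0], [0, 0, 0, 0], [0, 0, 0, 0]]]}}

```text
t: 4.68
position: [0.4181, 0.3003, 0.0445]
tcp_rot: [180.0, 0.1, -174.3]
wrist_force: [0.7, 0.9, -0.6]
opening: 0.044
grip_force: 0.0
```

Call:
{"name": "jog_arm", "arguments": {"plan": [[[0, 0, 0, 0], [0, 0, 0, 0], [0, 0, 0, 0], [0, 0, 0, 0], [0, 0, 0, 0], [0, 0, 0, 0]]], "grip": 1.0}}

```text
t: 5.42
position: [0.4175, 0.2999, 0.0438]
tcp_rot: [180.0, 0.0, -174.3]
wrist_force: [-0.2, 0.1, 2.3]
opening: 0.0153
grip_force: 30.0
```

Call:
{"name": "jog_arm", "arguments": {"plan": [[[0, 0, -1.5, 0], [0, 0, -4, 0], [0, 0, -5, 0], [0, 0, -4, 0], [0, 0, 0, 0]]]}}

```text
t: 6.05
position: [0.4196, 0.3013, 0.1931]
tcp_rot: [179.8, 0.4, -174.3]
wrist_force: [-0.0, 0.1, -2.7]
opening: 0.0153
grip_force: 30.0
```

```bash
python3 -c "
from look import *
go(.52,-.065,.12,None)"
```

```text
go (0.52, -0.065, 0.12, None) shift cm [ -6.27 -37.48   7.21] twist rad 0.0
```

Call:
{"name": "jog_arm", "arguments": {"plan": [[[0, -3, 0, 0], [-1, -5, 0, 0], [-1, -5, 0, 0], [-1, -5, 0, 0], [-1, -5, 0, 0], [-1, -5, 0, 0], [-1.2, -5, 0, 0], [0, -3, 1, 0], [0, -1.4, 2.5, 0], [0, 0, 2.5, 0], [0, 0, 1.2, 0], [0, 0, 0, 0], [0, 0, 0, 0]]]}}

```text
t: 7.68
position: [0.5169, -0.0659, 0.1171]
tcp_rot: [-180.0, 0.1, -174.2]
wrist_force: [0.0, -0.3, -1.6]
opening: 0.0154
grip_force: 30.0
```

```bash
python3 - <<'E'
from look import *
go(.52,-.065,.043,None)
c=wcap('w4');print(pose()[0])
c2=capture('top')
for cam in('wrist','top'):
  for n in('mat','pin','plate'):print(cam,n,[(round(d['conf'],2),np.round(d['centre'],4).tolist()) for d in landmark_of(n,cam)[:2]])
E
```

```text
go (0.52, -0.065, 0.043, None) shift cm [-0.31  0.06  7.41] twist rad 0.0
[ 0.51719291 -0.06597534  0.1175043 ]
wrist mat [(0.66, [0.4964, -0.1007, 0.0041])]
wrist pin [(0.88, [0.4498, -0.1314, 0.0047])]
wrist plate [(0.91, [0.4948, 0.0907, 0.0008])]
top mat [(0.73, [0.4937, -0.0993, -0.0014]), (0.68, [0.4522, -0.1312, 0.0041])]
top pin [(0.5, [0.4502, -0.1319, 0.0072])]
top plate [(0.88, [0.491, 0.0925, 0.0007])]
```

View pics/w4.png

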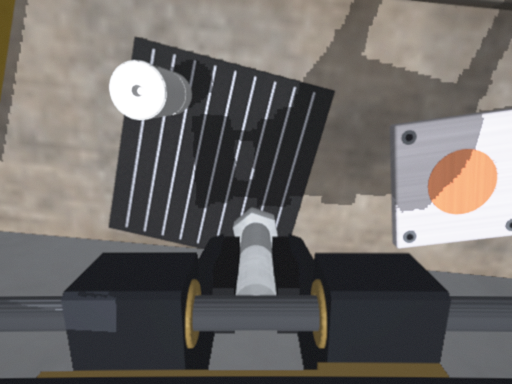

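The picture shows the mat with the pin near its corner at (137,90). The held bolt is above the far right of the mat at (256,240), and there is free space below it.

Call:
{"name": "jog_arm", "arguments": {"plan": [[[0, -0.9, 2.5, 0], [0, 0, 2.5, 0], [0, 0, 1.2, 0], [0, 0, 0.5, 0], [0, 0, 0.3, 0], [0, 0, 0.2, 0], [0, 0, 0, 0], [0, 0, 0, 0]]]}}

```text
t: 9.07
position: [0.5177, -0.0751, 0.045]
tcp_rot: [-180.0, 0.0, -174.3]
wrist_force: [0.4, 0.1, -2.7]
opening: 0.015
grip_force: 30.0
```

Call:
{"name": "jog_arm", "arguments": {"plan": [[[0, 0, 0.1, 0], [0, 0, 0.1, 0], [0, 0, 0, 0]]]}}

```text
t: 9.45
position: [0.5175, -0.0751, 0.0428]
tcp_rot: [-180.0, 0.0, -174.3]
wrist_force: [-0.2, 0.8, 0.6]
opening: 0.0152
grip_force: 30.0
```

Call:
{"name": "jog_arm", "arguments": {"plan": [[[0, 0, 0, 0], [0, 0, 0, 0], [0, 0, 0, 0], [0, 0, -2, 0], [0, 0, -5, 0], [0, 0, -5, 0], [0, 0, 0, 0]]], "grip": 0.2}}

```text
t: 10.32
position: [0.521, -0.0758, 0.1678]
tcp_rot: [-179.8, 0.6, -174.3]
wrist_force: [0.1, -0.1, 0.1]
opening: 0.0351
grip_force: 0.0
```

```bash
python3 - <<'E'
from look import *
go(.3802,.2926,.13,95.9)
c=capture('top');save('t1',c);go(.3802,.2926,.19,95.9)
E
```

```text
go (0.3802, 0.2926, 0.13, 95.9) shift cm [10.36 38.07  3.56] twist rad -0.003
go (0.3802, 0.2926, 0.19, 95.9) shift cm [10.13 38.   -2.61] twist rad -0.003
```

Call:
{"name": "jog_arm", "arguments": {"plan": [[[1.5, 4, 0, 0], [1.5, 5.5, 0, 0], [1.5, 5.5, 0, 0], [1.5, 5.5, 0, 0], [1.5, 5.5, 0, 0], [1.5, 5.5, 0, 0], [1.2, 4.5, 0, 0], [0, 2, 2, 0], [0, 0, 2, 0], [0, 0, 2, 0], [0, 0, 0, 0], [0, 0, 0, 0], [0, 0, 0, 0]]], "grip": 0.2}}

```text
t: 12.0
position: [0.3783, 0.293, 0.1032]
tcp_rot: [180.0, 0.1, -174.3]
wrist_force: [0.7, 0.6, 0.7]
opening: 0.0353
grip_force: 0.0
```

```bash
python3 - <<'E'
from look import *
go(.3802,.2926,.043,95.9)
c=wcap();f=c['frame'];print(proj(c,[.3802,.2926,.071]).round(0))
for r in regions_of('dark_bolt','wrist')[:1]:
    m=r['mask'];ys,xs=np.where(m);print(m.sum(),xs.min(),xs.max(),ys.min(),ys.max())
c=capture('top')
print([(round(d['conf'],2),np.round(d['centre'],4).tolist()) for d in landmark_of('bolt','top')[:2]])
E
```

```text
go (0.3802, 0.2926, 0.043, 95.9) shift cm [-0.18 -0.06  6.02] twist rad -0.003
[[254. 233.]]
1084 240 267 187 240
[(0.46, [0.5211, -0.0747, -0.0013])]
```

Call:
{"name": "jog_arm", "arguments": {"plan": [[[-0.15, -0.05, 3, 0], [0, 0, 2, 0], [0, 0, 1, 0], [0, 0, 0, 0], [0, 0, 0, 0]]]}}

```text
t: 12.82
position: [0.38, 0.2929, 0.0434]
tcp_rot: [180.0, 0.1, -174.3]
wrist_force: [0.4, 0.9, 1.1]
opening: 0.0351
grip_force: 0.0
```

Call:
{"name": "jog_arm", "arguments": {"plan": [[[0, 0, 0, 0], [0, 0, 0, 0], [0, 0, 0, 0], [0, 0, 0, 0], [0, 0, 0, 0], [0, 0, 0, 0]]], "grip": 1.0}}

```text
t: 13.58
position: [0.3797, 0.2926, 0.0429]
tcp_rot: [180.0, 0.0, -174.3]
wrist_force: [0.5, 0.4, 3.8]
opening: 0.0111
grip_force: 30.0
```

Call:
{"name": "jog_arm", "arguments": {"plan": [[[0, 0, -1.5, 0], [0, 0, -4, 0], [0, 0, -5, 0], [0, 0, -4, 0], [0, 0, 0, 0], [0, 0, 0, 0]]]}}

```text
t: 14.32
position: [0.3787, 0.292, 0.1869]
tcp_rot: [-180.0, -0.1, -174.3]
wrist_force: [-0.7, -0.3, -2.1]
opening: 0.0108
grip_force: 30.0
```

```bash
python3 -c "
from look import *
go(.45,-.055,.12,None)"
```

```text
go (0.45, -0.055, 0.12, None) shift cm [ -3.63 -35.24   6.7 ] twist rad 0.0
```

Call:
{"name": "jog_arm", "arguments": {"plan": [[[0, -3, 0, 0], [-0.6, -5, 0, 0], [-0.6, -5, 0, 0], [-0.6, -5, 0, 0], [-0.6, -5, 0, 0], [-0.6, -5, 0, 0], [-0.6, -4.2, 0, 0], [0, -2, 1, 0], [0, -1, 2.5, 0], [0, 0, 3, 0], [0, 0, 3, 0], [0, 0, 2.5, 0], [0, 0, 1, 0], [0, 0, 0, 0], [0, 0, 0, 0]]]}}

```text
t: 16.2
position: [0.4509, -0.0543, 0.0581]
tcp_rot: [-180.0, 0.1, -174.3]
wrist_force: [-0.1, 0.5, -0.6]
opening: 0.0108
grip_force: 30.0
```

```bash
python3 -c "
from look import *
go(.45,-.055,.0418,None)"
```

```text
go (0.45, -0.055, 0.0418, None) shift cm [ 0.1  -0.06  1.63] twist rad 0.0
```

Call:
{"name": "jog_arm", "arguments": {"plan": [[[0, 0, 0.7, 0], [0, 0, 0.4, 0], [0, 0, 0.3, 0], [0, 0, 0.2, 0], [0, 0, 0, 0], [0, 0, 0, 0]]]}}

```text
t: 16.95
position: [0.4507, -0.0543, 0.0419]
tcp_rot: [-180.0, 0.0, -174.3]
wrist_force: [-0.0, -0.2, 3.5]
opening: 0.0108
grip_force: 30.0
```

Call:
{"name": "jog_arm", "arguments": {"plan": [[[0, 0, 0, 0], [0, 0, 0, 0], [0, 0, 0, 0], [0, 0, -2, 0], [0, 0, -5, 0], [0, 0, -5, 0], [0, 0, 0, 0]]], "grip": 0.2}}

```text
t: 17.82
position: [0.4539, -0.0547, 0.1663]
tcp_rot: [-179.9, 0.5, -174.3]
wrist_force: [0.7, -0.5, -0.7]
opening: 0.0353
grip_force: 0.0
```

```bash
python3 - <<'E'
from look import *
c=wcap('w5')
for n in('bolt','dark_bolt','pin'):print(n,[(round(d['conf'],2),np.round(d['centre'],4).tolist()) for d in landmark_of(n,'wrist')[:2]])
c=capture('top')
for n in('bolt','dark_bolt','pin','tan_bush'):print(n,[(round(d['conf'],2),np.round(d['centre'],4).tolist()) for d in landmark_of(n,'top')[:3]])
go(.40,.302,.22,90+5.9)
go(.40,.302,.22,5.9)
E
```

```text
bolt []
dark_bolt [(0.78, [0.4499, -0.0592, 0.002])]
pin [(0.82, [0.4487, -0.133, 0.0049])]
bolt []
dark_bolt [(0.57, [0.4115, -0.2859, -0.0011])]
pin [(0.41, [0.4543, -0.1329, 0.005])]
tan_bush [(0.59, [0.4215, 0.4082, 0.0052]), (0.59, [0.461, 0.2023, -0.0006]), (0.52, [0.4589, 0.3031, 0.0057])]
go (0.4, 0.302, 0.22, 95.9) shift cm [ 1.39 35.93 -5.94] twist rad -0.003
go (0.4, 0.302, 0.22, 5.9) shift cm [ 1.39 35.93 -5.94] twist rad 1.568
```

Call:
{"name": "jog_arm", "arguments": {"plan": [[[0, 4, -2, 0], [0, 5.5, -2, 0], [0, 5.5, -2, 0], [0, 5.5, 0, 0], [0.5, 5.5, 0, 0], [0.5, 5.4, 0, 0], [0.4, 4.5, 0, 0], [0, 0, 0, 0], [0, 0, 0, 0], [0, 0, 0, 0]]], "grip": -0.3}}

```text
t: 19.52
position: [0.4007, 0.3004, 0.2212]
tcp_rot: [-180.0, -0.0, -174.3]
wrist_force: [-0.2, -0.3, -0.0]
opening: 0.057
grip_force: 0.0
```

```bash
python3 - <<'E'
from look import *
c=wcap('w6');print(pose()[0])
r=regions_of('tan_bush','wrist');P=np.array([.4565,.3025,.039])
f=cv2.cvtColor(c['frame'],cv2.COLOR_RGB2BGR)
for name,P,rad in(('model',P,.02),):
    a=np.linspace(0,6.28,60);q=proj(c,P+np.c_[rad*np.cos(a),rad*np.sin(a),0*a])
    print(name,proj(c,P))
u,v=proj(c,P)[0].astype(int)
o=cv2.resize(f[v-110:v+90,u-100:u+100],None,fx=3,fy=3,interpolation=cv2.INTER_NEAREST)
cv2.polylines(o,[((q-[u-100,v-110])*3).astype(int)],True,(255,0,255),1)
# tray rim outer model: origin .4177,.300 yaw 5.9
t=np.radians(5.9);R2=np.array([[np.cos(t),-np.sin(t)],[np.sin(t),np.cos(t)]])
cor=np.array([[-78,-35],[101,-35],[101,35],[-78,35]])/1000@R2.T+[.4177,.300]
q=proj(c,np.c_[cor,[.04]*4]);cv2.polylines(o,[((q-[u-100,v-110])*3).astype(int)],True,(0,0,255),1)
cv2.imwrite('pics/w6c.png',o);print(u,v)
E
```

```text
[0.40081006 0.30042258 0.22135998]
model [[251.97421004 226.19838754]]
251 226
```

View pics/w6c.png

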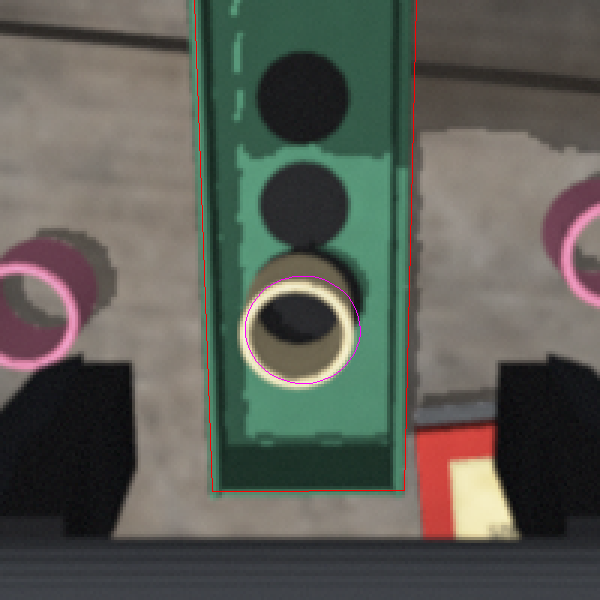

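The tray outline fits. The bush rim at (299,334) in the crop lies about 1 mm and 1.5 mm from my model, so I take the bush to be at (0.458, 0.3015). Next is a quarter turn of the tool so that the fingers close along the lane.

Call:
{"name": "jog_arm", "arguments": {"plan": [[[-2, 0, 2, 0.18], [-2, 0, 2, 0.18], [-1, 0, 2, 0.18], [0, 0, 2, 0.18], [0, 0, 0, 0.18], [0, 0, 0, 0.18], [0, 0, 0, 0.18], [0, 0, 0, 0.18], [0, 0, 0, 0.128], [0, 0, 0, 0], [0, 0, 0, 0]]]}}

```text
t: 21.0
position: [0.4502, 0.299, 0.1416]
tcp_rot: [180.0, -0.0, 96.0]
wrist_force: [0.5, 0.4, -0.7]
opening: 0.0573
grip_force: 0.0
```

```bash
python3 -c "
from look import *
print(get_state()['q'],pose()[0])
go(.458,.3015,.011,5.9)"
```

```text
[ 3.09461725e+01  5.32974795e+00  1.14130424e+02 -1.33935278e-03
  6.05353385e+01  2.49734456e+01] [0.45023251 0.29897634 0.14162585]
go (0.458, 0.3015, 0.011, 5.9) shift cm [ 0.17  0.8  13.06] twist rad 0.001
```

Call:
{"name": "jog_arm", "arguments": {"plan": [[[0.1, 0.4, 2.5, 0], [0.07, 0.4, 3, 0], [0, 0, 3, 0], [0, 0, 2, 0], [0, 0, 1, 0], [0, 0, 0, 0], [0, 0, 0, 0]]]}}

```text
t: 21.88
position: [0.4586, 0.3024, 0.0275]
tcp_rot: [179.9, -0.0, 95.9]
wrist_force: [-0.6, -0.4, 0.0]
opening: 0.0576
grip_force: 0.0
```

```bash
python3 -c "
from look import *
print(pose()[0],get_state()['wrist_force'])
go(.458,.3015,.011,5.9)"
```

```text
[0.45859463 0.30241197 0.02751558] [-0.58141912 -0.36624354  0.03880562]
go (0.458, 0.3015, 0.011, 5.9) shift cm [-0.09 -0.07  1.65] twist rad 0.0
```

Call:
{"name": "jog_arm", "arguments": {"plan": [[[0, 0, 0.8, 0], [0, 0, 0.6, 0], [0, 0, 0.2, 0], [0, 0, 0, 0], [0, 0, 0, 0]]]}}

```text
t: 22.5
position: [0.4579, 0.302, 0.0106]
tcp_rot: [180.0, -0.0, 95.9]
wrist_force: [0.1, -0.5, 0.1]
opening: 0.0573
grip_force: 0.0
```

Call:
{"name": "jog_arm", "arguments": {"plan": [[[0, 0, 0, 0], [0, 0, 0, 0], [0, 0, 0, 0], [0, 0, 0, 0], [0, 0, 0, 0], [0, 0, 0, 0]]], "grip": 1.0}}

```text
t: 23.25
position: [0.458, 0.3021, 0.0107]
tcp_rot: [180.0, -0.0, 95.9]
wrist_force: [-0.3, -0.1, 1.7]
opening: 0.0393
grip_force: 30.0
```

Call:
{"name": "jog_arm", "arguments": {"plan": [[[0, 0, -1.5, 0], [0, 0, -3, 0], [0, 0, -4, 0], [0, 0, -3, 0], [0, 0, 0, 0], [0, 0, 0, 0]]]}}

```text
t: 24.0
position: [0.4571, 0.3015, 0.1247]
tcp_rot: [-179.9, 0.0, 95.9]
wrist_force: [0.7, 0.2, -1.3]
opening: 0.0395
grip_force: 30.0
```

```bash
python3 - <<'E'
from look import *
c=capture('top');f=c['frame']
# copper disc
h=cv2.cvtColor(f,cv2.COLOR_RGB2HSV)
m=((h[...,0]<20)&(h[...,1]>110)&(h[...,2]>150)).astype(np.uint8)
n,l,s,ce=cv2.connectedComponentsWithStats(m);g=proj(c,[.491,.091,.012])[0]
i=min(range(1,n),key=lambda i:np.hypot(*(ce[i]-g)) if s[i,4]>60 else 1e9)
print(ce[i],s[i,4],g,'disc',back(c,[ce[i]],.012).round(4))
go(.491,.091,.12,95.9)
E
```

```text
[232.10043668 169.23144105] 229 [231.89327271 169.69620168] disc [[0.4922 0.0904 0.012 ]]
go (0.491, 0.091, 0.12, 95.9) shift cm [-21.27   1.26   0.42] twist rad -1.571
```

Call:
{"name": "jog_arm", "arguments": {"plan": [[[-3, 0, -1, 0], [-5, 0, 0, 0], [-5, 0, 0, 0], [-4, 0, 0, 0], [0, 0, 0, -0.18], [0, 0, 0, -0.18], [0, 0, 0, -0.18], [0, 0, 0, -0.18], [0, 0, 0, -0.18], [0, 0, 0, -0.18], [0, 0, 0, -0.18], [0, 0, 0, -0.18], [0, 0, 0, -0.13], [0, 0, 0, 0], [0, 0, 0, 0]]]}}

```text
t: 25.92
position: [0.4745, 0.1327, 0.1344]
tcp_rot: [-180.0, -0.1, -174.3]
wrist_force: [0.2, 0.1, -1.2]
opening: 0.0392
grip_force: 30.0
```

```bash
cat > disc.py <<'E'
from look import *
c=wcap('w7');h=cv2.cvtColor(c['frame'],cv2.COLOR_RGB2HSV)
m=((h[...,0]<20)&(h[...,1]>110)&(h[...,2]>100)).astype(np.uint8)
g=proj(c,[.4922,.0904,.012])[0];print(g)
n,l,s,ce=cv2.connectedComponentsWithStats(m)
for i in range(1,n):
    if s[i,4]>300: print(ce[i],s[i],back(c,[ce[i]],.012).round(4))
print(pose()[0]);go(.4922,.0904,.08,95.9)
E
python3 disc.py
```

```text
[202.99449986 204.96815413]
[203.493115   202.76367696] [ 174  174   60   58 2687] [[0.4902 0.0907 0.012 ]]
[0.47475497 0.13274949 0.13473022]
go (0.4922, 0.0904, 0.08, 95.9) shift cm [-1.32 -4.39  5.47] twist rad -0.002
```

View pics/w7.png

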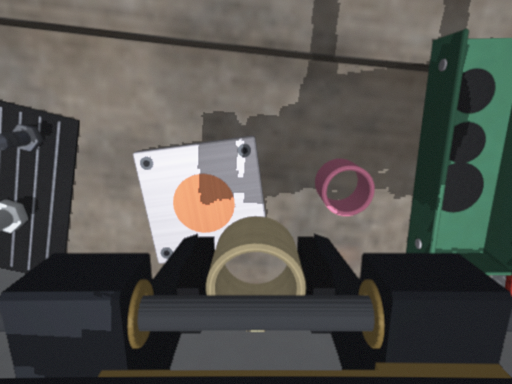

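The copper disc is clear at (203,203), the bush is held upright above it, and both bolts stand on the mat at the left.

Call:
{"name": "jog_arm", "arguments": {"plan": [[[-0.6, -2.2, 1, 0], [-0.6, -2.2, 2, 0], [0, 0, 2.5, 0], [0, 0, 2, 0], [0, 0, 1.5, 0], [0, 0, 0, 0], [0, 0, 0, 0], [0, 0, 0, 0]]]}}

```text
t: 26.98
position: [0.4926, 0.0905, 0.0465]
tcp_rot: [180.0, 0.1, -174.1]
wrist_force: [0.6, -0.3, -0.5]
opening: 0.0393
grip_force: 30.0
```

```bash
python3 -c "
from look import *
print(pose()[0])
go(.491,.0905,.0187,95.9)"
```

```text
[0.49264592 0.0905306  0.04654643]
go (0.491, 0.0905, 0.0187, 95.9) shift cm [0.17 0.01 2.78] twist rad -0.001
```

Call:
{"name": "jog_arm", "arguments": {"plan": [[[0.1, 0, 1, 0], [0.05, 0, 0.8, 0], [0, 0, 0.5, 0], [0, 0, 0.3, 0], [0, 0, 0.15, 0], [0, 0, 0, 0], [0, 0, 0, 0]]]}}

```text
t: 27.85
position: [0.4901, 0.0902, 0.0186]
tcp_rot: [-180.0, -0.0, -174.1]
wrist_force: [-3.8, -0.8, 5.5]
opening: 0.0394
grip_force: 30.0
```

```bash
python3 -c "
from look import *
print(pose()[0],get_state()['wrist_force'])
go(.491,.0905,.0187,95.9)"
```

```text
[0.49013714 0.09015535 0.01857814] [-3.81504572 -0.78086409  5.45105103]
go (0.491, 0.0905, 0.0187, 95.9) shift cm [-0.09  0.03 -0.01] twist rad -0.001
```

In contact. Releasing the bush, lifting, and checking the placing.

Call:
{"name": "jog_arm", "arguments": {"plan": [[[0, 0, 0, 0], [0, 0, 0, 0], [0, 0, 0, 0], [0, 0, -1.5, 0], [0, 0, -4, 0], [0, 0, -5, 0], [0, 0, -5, 0], [3, 0, 0, 0], [3, 0, 0, 0], [0, 0, 0, 0], [0, 0, 0, 0]]], "grip": -0.2}}

```text
t: 29.22
position: [0.4315, 0.0842, 0.1739]
tcp_rot: [180.0, 0.1, -174.1]
wrist_force: [-0.4, 0.2, 0.0]
opening: 0.0526
grip_force: 0.0
```

```bash
python3 - <<'E'
from look import *
c=wcap('w8');f=cv2.cvtColor(c['frame'],cv2.COLOR_RGB2BGR);a=np.linspace(0,6.28,60)
for n in('tan_bush','bolt','dark_bolt','pin'):print(n,[(round(d['conf'],2),np.round(d['centre'],4).tolist()) for d in landmark_of(n,'wrist')[:3]])
u,v=proj(c,[.49,.09,.012])[0].astype(int);x0,y0=max(u-110,0),max(v-110,0)
o=cv2.resize(f[y0:y0+200,x0:x0+200],None,fx=3,fy=3,interpolation=cv2.INTER_NEAREST)
for z,r,col in((.012,.026,(255,0,0)),(.047,.02,(255,0,255))):
    q=proj(c,np.array([.4905,.0903,z])+np.c_[r*np.cos(a),r*np.sin(a),0*a]);cv2.polylines(o,[((q-[x0,y0])*3).astype(int)],True,col,1)
cv2.imwrite('pics/w8c.png',o);print(pose()[0])
go(.42,-.133,.16,95.9)
E
```

```text
tan_bush [(0.83, [0.4945, 0.0891, 0.014]), (0.55, [0.4661, 0.2028, 0.0006])]
bolt [(0.6, [0.5186, -0.0807, 0.0047])]
dark_bolt [(0.82, [0.4533, -0.0598, 0.0036])]
pin [(0.89, [0.4475, -0.1341, 0.005])]
[0.43114937 0.08409591 0.17299017]
go (0.42, -0.133, 0.16, 95.9) shift cm [  3.32 -21.48   1.3 ] twist rad -0.001
```

View pics/w8c.png

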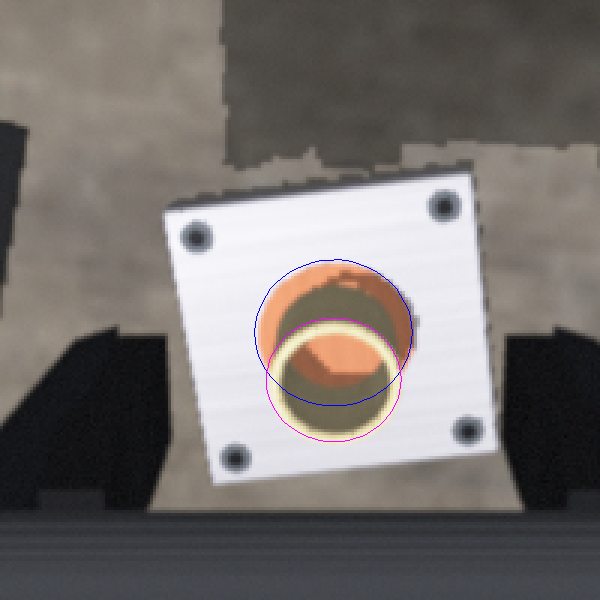

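The bush stands within about 1 mm of the disc's centre: rim centre (335,378) in the crop against the expected (335,380). Next is the pin.

Call:
{"name": "jog_arm", "arguments": {"plan": [[[0.8, -3.5, -1, 0], [0.8, -5, -1, 0], [0.8, -5, 0, 0], [0.8, -5, 0, 0], [0.2, -3, 0, 0], [0, 0, 0, 0], [0, 0, 0, 0], [0, 0, 0, 0]]]}}

```text
t: 30.48
position: [0.4186, -0.1322, 0.1928]
tcp_rot: [180.0, -0.0, -174.1]
wrist_force: [-0.2, -0.1, 0.5]
opening: 0.0528
grip_force: 0.0
```

```bash
cat > pin.py <<'E'
from look import *
c=wcap('w9');f=cv2.cvtColor(c['frame'],cv2.COLOR_RGB2BGR);print(pose()[0])
def ring(o,P,r,col):
    a=np.linspace(0,6.28,40);q=proj(c,np.array(P)+np.c_[r*np.cos(a),r*np.sin(a),0*a]);cv2.polylines(o,[(q*1.5625*16).astype(int)],True,col,1,cv2.LINE_AA,4)
o=cv2.resize(f,(800,600),interpolation=cv2.INTER_CUBIC)
ring(o,[.449,-.133,.078],.015,(255,0,255));ring(o,[.5175,-.075,.083],.008,(0,0,255));ring(o,[.4507,-.0543,.070],.006,(0,0,255))
cv2.imwrite('pics/w9c.png',o)
print([(d['conf'],d['centre']) for d in landmark_of('pin','wrist')[:1]], proj(c,[.449,-.133,.078])*1.5625)
go(.449,-.133,.045,95.9)
E
python3 pin.py
```

```text
[ 0.41868105 -0.13225031  0.19291222]
[(0.89, [0.4477, -0.1324, 0.0046])] [[391.29670197 354.13900714]]
go (0.449, -0.133, 0.045, 95.9) shift cm [-3.   -0.39 14.8 ] twist rad 0.001
```

View pics/w9c.png

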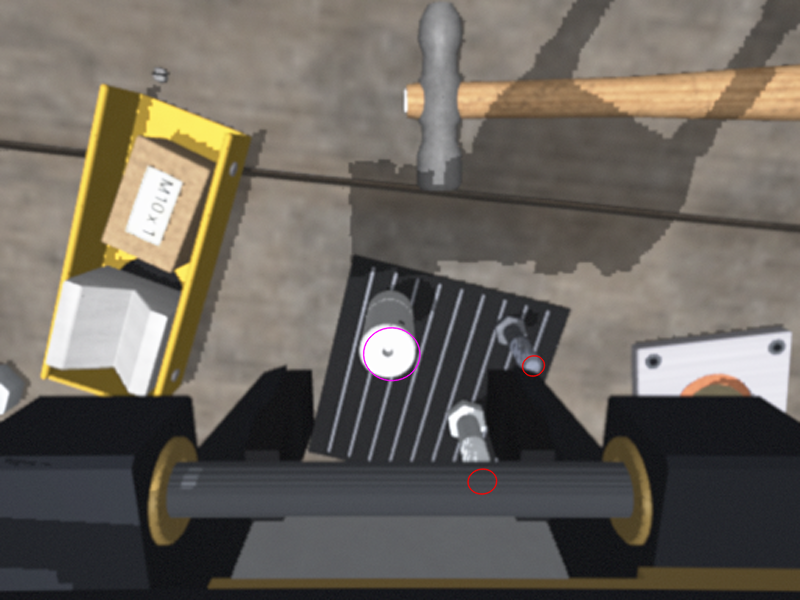

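The pin top shows at (389,351), 2 to 3 px from the model, so it is at about (0.4475, -0.134). Both bolts stand upright with their tips where expected.

Call:
{"name": "jog_arm", "arguments": {"plan": [[[-1.4, -0.25, 2, 0], [-1.45, -0.2, 3, 0], [0, 0, 3, 0], [0, 0, 3, 0], [0, 0, 2.5, 0], [0, 0, 1.4, 0], [0, 0, 0, 0], [0, 0, 0, 0]]]}}

```text
t: 31.58
position: [0.4483, -0.135, 0.045]
tcp_rot: [-180.0, 0.1, -174.1]
wrist_force: [0.3, 0.6, -0.5]
opening: 0.0525
grip_force: 0.0
```

Call:
{"name": "jog_arm", "arguments": {"plan": [[[0, 0, 0, 0], [0, 0, 0, 0], [0, 0, 0, 0], [0, 0, 0, 0], [0, 0, 0, 0], [0, 0, 0, 0]]], "grip": 1.0}}

```text
t: 32.33
position: [0.4481, -0.1352, 0.0446]
tcp_rot: [-180.0, 0.1, -174.1]
wrist_force: [-0.2, -2.3, 5.7]
opening: 0.0291
grip_force: 30.0
```

Call:
{"name": "jog_arm", "arguments": {"plan": [[[0, 0, -1.5, 0], [0, 0, -4, 0], [0, 0, -5, 0], [0, 0, -4, 0], [0, 0, 0, 0], [0, 0, 0, 0]]]}}

```text
t: 33.08
position: [0.446, -0.1342, 0.1872]
tcp_rot: [179.9, -0.2, -174.1]
wrist_force: [0.1, 0.0, -4.3]
opening: 0.0293
grip_force: 30.0
```

```bash
python3 -c "
from look import *
go(.4575,.3025,.13,95.9)"
```

```text
go (0.4575, 0.3025, 0.13, 95.9) shift cm [-5.62 43.32  5.77] twist rad -0.001
```

Call:
{"name": "jog_arm", "arguments": {"plan": [[[0, 3, 0, 0], [-0.7, 5, 0, 0], [-0.7, 5.2, 0, 0], [-0.7, 5.2, 0, 0], [-0.7, 5.2, 0, 0], [-0.7, 5.2, 0, 0], [-0.7, 5.2, 0, 0], [-0.7, 5, 0, 0], [-0.7, 3, 1, 0], [0, 1.3, 2, 0], [0, 0, 2.7, 0], [0, 0, 1.5, 0], [0, 0, 0, 0], [0, 0, 0, 0]]]}}

```text
t: 34.83
position: [0.4594, 0.3012, 0.1174]
tcp_rot: [180.0, 0.0, -174.2]
wrist_force: [-0.3, 0.2, -3.6]
opening: 0.029
grip_force: 30.0
```

```bash
python3 - <<'E'
from look import *
print(pose()[0]);go(.4575,.3025,.0456,95.9)
c=wcap('w10');f=cv2.cvtColor(c['frame'],cv2.COLOR_RGB2BGR)
# seat discs at floor height
g=cv2.cvtColor(f,cv2.COLOR_BGR2HSV);m=(g[...,2]<70).astype(np.uint8)
n,l,s,ce=cv2.connectedComponentsWithStats(m)
for i in range(1,n):
    if 200<s[i,4]<5000: print(s[i],back(c,[ce[i]],.004).round(4))
E
```

```text
[0.45938854 0.30123371 0.11735969]
go (0.4575, 0.3025, 0.0456, 95.9) shift cm [0.18 0.14 7.18] twist rad -0.002
[   0   37  199   28 1124] [[0.3669 0.1783 0.004 ]]
[ 235   65   44   47 1610] [[0.3801 0.294  0.004 ]]
[ 314   71  198   27 1260] [[0.3665 0.4072 0.004 ]]
[ 230  121   55   88 3233] [[0.4378 0.3007 0.004 ]]
```

Call:
{"name": "jog_arm", "arguments": {"plan": [[[0.1, 0.1, 2, 0], [0, 0, 2, 0], [0, 0, 1.5, 0], [0, 0, 0.8, 0], [0, 0, 0.4, 0], [0, 0, 0.2, 0], [0, 0, 0, 0], [0, 0, 0, 0]]]}}

```text
t: 35.88
position: [0.4582, 0.3027, 0.0485]
tcp_rot: [180.0, 0.0, -174.1]
wrist_force: [-0.1, -0.8, -3.2]
opening: 0.0293
grip_force: 30.0
```

```bash
python3 -c "
from look import *
print(pose()[0],get_state()['wrist_force']);go(.4578,.302,.0456,95.9)"
```

```text
[0.45821914 0.3027127  0.04849144] [-0.13848784 -0.80462639 -3.16616028]
go (0.4578, 0.302, 0.0456, 95.9) shift cm [ 0.05 -0.07  0.29] twist rad -0.001
```

Call:
{"name": "jog_arm", "arguments": {"plan": [[[0, -0.05, 0.15, 0], [0, 0, 0.15, 0], [0, 0, 0, 0], [0, 0, 0, 0]]]}}

```text
t: 36.38
position: [0.4583, 0.3021, 0.0457]
tcp_rot: [180.0, 0.0, -174.1]
wrist_force: [-1.8, -2.4, 2.4]
opening: 0.0294
grip_force: 30.0
```

Call:
{"name": "jog_arm", "arguments": {"plan": [[[0, 0, 0, 0], [0, 0, 0, 0], [0, 0, 0, 0], [0, 0, 0, 0], [0, 0, -2, 0], [0, 0, -5, 0], [0, 0, -5, 0], [0, 0, -2, 0], [0, 0, 0, 0]]], "grip": 0.0}}

```text
t: 37.5
position: [0.4593, 0.3028, 0.1874]
tcp_rot: [179.9, 0.3, -174.1]
wrist_force: [0.3, 0.5, -0.5]
opening: 0.0441
grip_force: 0.0
```

```bash
python3 - <<'E'
from look import *
c=wcap('w11')
for n in('pin',):print(n,[(round(d['conf'],2),np.round(d['centre'],4).tolist()) for d in landmark_of(n,'wrist')[:3]])
print(pose()[0]);go(.5175,-.0751,.13,95.9)
E
```

```text
pin [(0.96, [0.4592, 0.3033, 0.0067])]
[0.45743964 0.30168839 0.1840982 ]
go (0.5175, -0.0751, 0.13, 95.9) shift cm [ -2.14 -38.09   5.43] twist rad -0.001
```

Call:
{"name": "jog_arm", "arguments": {"plan": [[[0, -4, 0, 0], [-0.5, -5.5, 0, 0], [-0.5, -5.5, 0, 0], [-0.5, -5.5, 0, 0], [-0.5, -5.5, 0, 0], [0, -5.5, 0, 0], [0, -4.5, 0, 0], [0, -2.1, 2, 0], [0, 0, 3, 0], [0, 0, 0.5, 0], [0, 0, 0, 0], [0, 0, 0, 0]]]}}

```text
t: 39.1
position: [0.5174, -0.0747, 0.1308]
tcp_rot: [-180.0, 0.1, -174.1]
wrist_force: [0.3, -0.6, 0.8]
opening: 0.0442
grip_force: 0.0
```

```bash
python3 -c "
from look import *
print(pose()[0]);go(.5175,-.0751,.0428,95.7)"
```

```text
[ 0.51737341 -0.07469959  0.13084152]
go (0.5175, -0.0751, 0.0428, 95.7) shift cm [ 0.   -0.04  8.8 ] twist rad 0.004
```

Call:
{"name": "jog_arm", "arguments": {"plan": [[[0, 0, 3, 0], [0, 0, 3, 0], [0, 0, 1.8, 0], [0, 0, 1, 0], [0, 0, 0, 0], [0, 0, 0, 0]]]}}

```text
t: 39.85
position: [0.5176, -0.0752, 0.043]
tcp_rot: [-180.0, 0.1, -174.1]
wrist_force: [-0.4, 0.5, 0.7]
opening: 0.0442
grip_force: 0.0
```

Call:
{"name": "jog_arm", "arguments": {"plan": [[[0, 0, 0, 0], [0, 0, 0, 0], [0, 0, 0, 0], [0, 0, 0, 0], [0, 0, 0, 0], [0, 0, 0, 0]]], "grip": 1.0}}

```text
t: 40.6
position: [0.5169, -0.0751, 0.0423]
tcp_rot: [-180.0, 0.0, -174.1]
wrist_force: [-1.0, -0.2, 3.2]
opening: 0.0151
grip_force: 30.0
```

Call:
{"name": "jog_arm", "arguments": {"plan": [[[0, 0, -1.5, 0], [0, 0, -4, 0], [0, 0, -5, 0], [0, 0, -5, 0], [0, 0, 0, 0], [0, 0, 0, 0]]]}}

```text
t: 41.35
position: [0.516, -0.0748, 0.1966]
tcp_rot: [180.0, -0.0, -174.1]
wrist_force: [-0.3, 0.9, -1.5]
opening: 0.015
grip_force: 30.0
```

```bash
python3 -c "
from look import *
go(.418,.300,.13,95.7)"
```

```text
go (0.418, 0.3, 0.13, 95.7) shift cm [ 5.92 38.28  6.68] twist rad 0.003
```

Call:
{"name": "jog_arm", "arguments": {"plan": [[[0, 3, 0, 0], [1, 5, 0, 0], [1, 5.2, 0, 0], [1, 5.2, 0, 0], [1, 5.2, 0, 0], [1, 5.2, 0, 0], [0.9, 4.5, 0, 0], [0, 3, 0, 0], [0, 1.9, 1, 0], [0, 0, 2.7, 0], [0, 0, 3, 0], [0, 0, 0, 0], [0, 0, 0, 0], [0, 0, 0, 0]]]}}

```text
t: 43.1
position: [0.42, 0.2993, 0.1313]
tcp_rot: [179.9, 0.1, -174.2]
wrist_force: [0.1, 0.2, -2.4]
opening: 0.0153
grip_force: 30.0
```

```bash
python3 -c "
from look import *
print(pose()[0]);go(.417,.2999,.0433,95.7)"
```

```text
[0.42003434 0.2993411  0.13127477]
go (0.417, 0.2999, 0.0433, 95.7) shift cm [0.31 0.08 8.8 ] twist rad 0.002
```

Call:
{"name": "jog_arm", "arguments": {"plan": [[[0.2, 0, 2, 0], [0, 0, 2, 0], [0, 0, 2, 0], [0, 0, 1.2, 0], [0, 0, 0.6, 0], [0, 0, 0.5, 0], [0, 0, 0, 0], [0, 0, 0, 0]]]}}

```text
t: 44.1
position: [0.4174, 0.2991, 0.0475]
tcp_rot: [180.0, 0.0, -174.1]
wrist_force: [-0.1, -0.1, -1.9]
opening: 0.0147
grip_force: 30.0
```

```bash
python3 -c "
from look import *
print(pose()[0],get_state()['wrist_force']);go(.417,.2999,.0433,95.7)"
```

```text
[0.41743347 0.29905593 0.04754135] [-0.09578807 -0.05954282 -1.93808742]
go (0.417, 0.2999, 0.0433, 95.7) shift cm [0.03 0.09 0.42] twist rad 0.003
```

Call:
{"name": "jog_arm", "arguments": {"plan": [[[0, 0.09, 0.2, 0], [0, 0, 0.15, 0], [0, 0, 0.07, 0], [0, 0, 0, 0], [0, 0, 0, 0]]]}}

```text
t: 44.72
position: [0.4172, 0.2998, 0.0433]
tcp_rot: [180.0, 0.0, -174.1]
wrist_force: [-0.7, -1.3, 4.5]
opening: 0.0152
grip_force: 30.0
```

Call:
{"name": "jog_arm", "arguments": {"plan": [[[0, 0, 0, 0], [0, 0, 0, 0], [0, 0, 0, 0], [0, 0, 0, 0], [0, 0, -2, 0], [0, 0, -5, 0], [0, 0, -5, 0], [0, 0, -2, 0], [0, 0, 0, 0]]], "grip": 0.2}}

```text
t: 45.85
position: [0.4183, 0.3006, 0.185]
tcp_rot: [179.9, 0.2, -174.1]
wrist_force: [0.0, -0.5, 0.1]
opening: 0.0352
grip_force: 0.0
```

```bash
python3 - <<'E'
from look import *
c=wcap('w12')
for n in('pin','bolt'):print(n,[(round(d['conf'],2),np.round(d['centre'],4).tolist()) for d in landmark_of(n,'wrist')[:3]])
print(pose()[0]);go(.4507,-.0543,.13,95.7)
E
```

```text
pin [(0.87, [0.4557, 0.3033, 0.0047]), (0.3, [0.495, 0.0875, -0.0015])]
bolt [(0.89, [0.4238, 0.2993, 0.0074])]
[0.41604346 0.29907616 0.18116427]
go (0.4507, -0.0543, 0.13, 95.7) shift cm [  0.15 -35.5    5.16] twist rad 0.003
```

Bolt back in the middle. Now the dark bolt.

Call:
{"name": "jog_arm", "arguments": {"plan": [[[0, -4, 0, 0], [0, -5.5, 0, 0], [0, -5.5, 0, 0], [0, -5.5, 0, 0], [0, -5.5, 0, 0], [0, -5.2, 0, 0], [0, -3, 1, 0], [0, -1.2, 2, 0], [0, 0, 2.5, 0], [0, 0, 0, 0], [0, 0, 0, 0], [0, 0, 0, 0]]]}}

```text
t: 47.5
position: [0.4538, -0.0523, 0.1287]
tcp_rot: [-180.0, 0.1, -174.1]
wrist_force: [-0.7, -0.1, 0.1]
opening: 0.0351
grip_force: 0.0
```

```bash
python3 -c "
from look import *
print(pose()[0]);go(.4507,-.0543,.042,95.7)"
```

```text
[ 0.45378852 -0.05231262  0.12868015]
go (0.4507, -0.0543, 0.042, 95.7) shift cm [ 0.34 -0.16  8.67] twist rad 0.003
```

Call:
{"name": "jog_arm", "arguments": {"plan": [[[0.3, -0.15, 3, 0], [0, 0, 3, 0], [0, 0, 1.7, 0], [0, 0, 1, 0], [0, 0, 0, 0], [0, 0, 0, 0]]]}}

```text
t: 48.25
position: [0.4512, -0.0544, 0.0418]
tcp_rot: [-180.0, 0.1, -174.1]
wrist_force: [-0.1, 0.4, -0.2]
opening: 0.0351
grip_force: 0.0
```

Call:
{"name": "jog_arm", "arguments": {"plan": [[[0, 0, 0, 0], [0, 0, 0, 0], [0, 0, 0, 0], [0, 0, 0, 0], [0, 0, 0, 0], [0, 0, 0, 0]]], "grip": 1.0}}

```text
t: 49.0
position: [0.4507, -0.0544, 0.0412]
tcp_rot: [-180.0, 0.0, -174.1]
wrist_force: [0.7, -1.2, 3.8]
opening: 0.0112
grip_force: 30.0
```

Call:
{"name": "jog_arm", "arguments": {"plan": [[[0, 0, -1.5, 0], [0, 0, -4, 0], [0, 0, -5, 0], [0, 0, -4.5, 0], [0, 0, 0, 0], [0, 0, 0, 0]]]}}

```text
t: 49.75
position: [0.4494, -0.054, 0.1903]
tcp_rot: [180.0, -0.1, -174.1]
wrist_force: [-1.2, 0.0, -1.3]
opening: 0.0112
grip_force: 30.0
```

```bash
python3 -c "
from look import *
go(.3797,.2926,.13,95.7)"
```

```text
go (0.3797, 0.2926, 0.13, 95.7) shift cm [ 3.39 35.19  6.05] twist rad 0.003
```

Call:
{"name": "jog_arm", "arguments": {"plan": [[[0.5, 3, 0, 0], [0.7, 5, 0, 0], [0.7, 5.2, 0, 0], [0.7, 5.2, 0, 0], [0.7, 5.2, 0, 0], [0.2, 5, 0, 0], [0, 3.6, 0, 0], [0, 2, 0, 0], [0, 1, 1.5, 0], [0, 0, 2, 0], [0, 0, 2.5, 0], [0, 0, 0, 0], [0, 0, 0, 0], [0, 0, 0, 0]]]}}

```text
t: 51.5
position: [0.3802, 0.2925, 0.1317]
tcp_rot: [180.0, 0.1, -174.2]
wrist_force: [0.1, -0.4, -0.2]
opening: 0.011
grip_force: 30.0
```

```bash
python3 -c "
from look import *
print(pose()[0]);go(.3797,.2926,.0422,95.7)"
```

```text
[0.38017142 0.29252329 0.13165905]
go (0.3797, 0.2926, 0.0422, 95.7) shift cm [0.06 0.01 8.95] twist rad 0.002
```

Call:
{"name": "jog_arm", "arguments": {"plan": [[[0, 0, 2, 0], [0, 0, 2, 0], [0, 0, 2, 0], [0, 0, 1.2, 0], [0, 0, 0.8, 0], [0, 0, 0.5, 0], [0, 0, 0, 0], [0, 0, 0, 0]]]}}

```text
t: 52.5
position: [0.3799, 0.2926, 0.0463]
tcp_rot: [180.0, 0.0, -174.1]
wrist_force: [1.1, 0.9, 0.5]
opening: 0.0108
grip_force: 30.0
```

```bash
python3 -c "
from look import *
print(pose()[0],get_state()['wrist_force']);go(.3797,.2926,.0422,95.7)"
```

```text
[0.37990477 0.29260852 0.0463285 ] [1.11131461 0.8536764  0.48759564]
go (0.3797, 0.2926, 0.0422, 95.7) shift cm [0.02 0.   0.41] twist rad 0.003
```

Call:
{"name": "jog_arm", "arguments": {"plan": [[[0, 0, 0.2, 0], [0, 0, 0.15, 0], [0, 0, 0.06, 0], [0, 0, 0, 0], [0, 0, 0, 0]]]}}

```text
t: 53.12
position: [0.3798, 0.2925, 0.0422]
tcp_rot: [180.0, 0.0, -174.1]
wrist_force: [-1.0, -0.8, 4.9]
opening: 0.0109
grip_force: 30.0
```

Call:
{"name": "jog_arm", "arguments": {"plan": [[[0, 0, 0, 0], [0, 0, 0, 0], [0, 0, 0, 0], [0, 0, 0, 0], [0, 0, -2, 0], [0, 0, -5, 0], [0, 0, -5, 0], [0, 0, -4, 0], [0, 0, 0, 0], [0, 0, 0, 0], [0, 0, 0, 0]]], "grip": 0.2}}

```text
t: 54.5
position: [0.3784, 0.2915, 0.1996]
tcp_rot: [-179.9, -0.2, -174.1]
wrist_force: [0.2, -0.0, -0.6]
opening: 0.0351
grip_force: 0.0
```

```bash
python3 - <<'E'
from look import *
c=wcap('w13');f=cv2.cvtColor(c['frame'],cv2.COLOR_RGB2BGR);o=cv2.resize(f,(800,600),interpolation=cv2.INTER_CUBIC)
a=np.linspace(0,6.28,40)
for P,r in(([.419,.301,.084],.008),([.3802,.2926,.071],.006),([.458,.302,.079],.015)):
    q=proj(c,np.array(P)+np.c_[r*np.cos(a),r*np.sin(a),0*a]);cv2.polylines(o,[(q*25).astype(int)],True,(0,0,255),1,cv2.LINE_AA,4)
cv2.imwrite('pics/w13c.png',o);print(get_state()['t'],pose()[0])
E
```

```text
54.55 [0.3784445  0.29158038 0.19971391]
```

View pics/w13c.png

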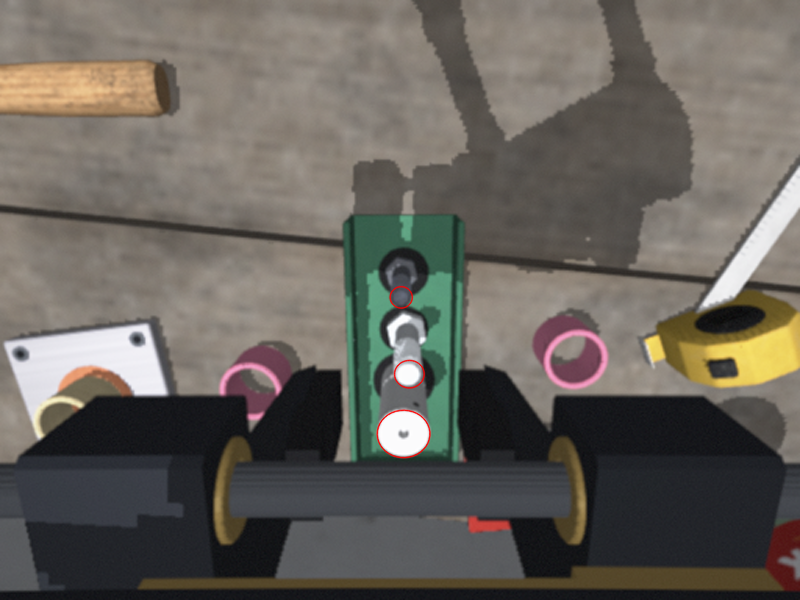

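The pin at (403,434), the bright bolt at (408,374) and the dark bolt at (400,296) all fall on their expected circles. The bush stands on the plate at the left, and the arm is clear.

```bash
python3 -c "
from workcell import *
print(job_done())"
```

```text
the job is handed in; nothing more can be done
None
```

I finished the job in the order asked and handed it in at about 55 s: the tan bush is on the copper disc, the pin is in the bush's old place, both bolts are back where they stood, and the yellow tray was not touched.

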